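# Load a glue barrel into the sloping holder of a dispensing stand

## Task

Load the amber glue barrel from the rack into the sloping fork of the dispensing stand, whose height on its post differs each time and must be seen or felt for: lean it to match, enter at the open front, the long way of its flange across, and slide it back, flange on top of the fork and under the two lips, past the spring rollers until fully home. Do not force it, then let go; leave the other two barrels in the rack and disturb nothing else on the bench.

Things in the scene. Friction and masses are not known exactly. Their poses are not given: they have to be found in the camera images.
- barrel_amber: the barrel to load, 50 to 100 g: amber, round, 24 across down to 86 below its origin, nozzle to 117. Amber oblong flange 4 thick, 42 long (y axis), 26 wide (x). Red round cap to hold it by: 25 across up to 10 above the origin, 22 across from 11 to 48 (thin nipple to 54). Origin: on the axis at the flange's underside; z along the axis to the cap. A half turn about z makes no difference
- nozzle (a point): tip of the amber barrel's nozzle, on its axis 117 below its origin
- barrel_clear: same shape, pale grey barrel with blue cap: leave it in the rack
- barrel_black: same shape, black barrel with white cap: leave it in the rack
- rack: fixed white rack, 85 x 235, 135 high, three 28 mm holes in a row along its y axis (at y = -75, 0, 75); origin under its centre at table height, z up. The barrels hang in the holes by their flanges, upright, nozzle down, at any turn about their axes, their origins 135 above the table
- stand: fixed stand: grey base plate 200 x 130 x 12, from x = -45 to 155 in its frame; steel post 20 thick, 245 high at x = 118; a white nest with a black plug, 33 high, at x = 58. Origin at table height straight below the home place in the fork; z up, x level, away from the robot, y to the left. An aluminium fork sits on an arm clamped to the post, at a height that differs each time and is not measured
- fork_low (a point): home place with the fork clamped at its lowest, 175 above the table; really 0 to 30 higher, straight above: look, or feel with the flange. Fork frame: origin there, on the plate's top face; X along the slot to its closed end, 30 degrees uphill, away from the robot; Y as the stand's y; Z the plate's normal, leaning 30 degrees to the robot. A barrel at home has its origin and z axis there
- fork_high (a point): home place with the fork at its highest, 30 above fork_low. In the fork frame two blue lips run over X = -20 to 38, at Z = 6.5 to 10.5, 30 between their inner edges, channel sides 45 apart below. The 4 thick flange slides in the 6.5 gap between plate and lips, long way across; cap and fingers stay above the lips. The slot ends in a rigid V cradle 45 deep where the barrel stops dead
- mouth_low (a point): middle of the slot's open end (X = -57) with the fork at its lowest. Plate 5 thick, 70 wide, slot 27, flared over the first 10. In front of X = -20 the prongs are bare on top: a flange set down at X about -37 rests on them. Two brass spring rollers under the plate at X = -8, 19 apart, spread as the barrel passes (about 10 N along the slot) and then press it home. The space below the slot is free
- plug_a: loose black flanged plastic plug standing on its head, 22 across, 20 high; origin at its foot: leave it alone
- plug_b: another such plug: leave it alone
- plug_c: another such plug: leave it alone
- snips: loose snips with orange handles, 150 long, 10 high, lying flat; origin near the middle: leave alone
- flask: pink drinking flask, 65 across, 222 high; origin under its centre: leave alone
- cup: pink mug, 74 across, 75 high; origin under its centre: leave alone
Not all that is in view belongs to the job. Several things have the shape of the rack; the one meant has the colours described above.

How it is judged:
On the way, in this order (a step that is already met when the one before it is completed fails the run):
1. the amber barrel is lifted clear of the rack (z of barrel_amber in the frame of rack above 0.2 m), for 0.1 s.
2. the amber barrel stands in the open mouth of the fork, leaning as the fork does, the long way of its flange across (x of barrel_amber in the frame of stand between -0.06 and -0.018 m and y of barrel_amber in the frame of stand between -0.005 and 0.005 m and z of barrel_amber in the frame of stand between 0.14 and 0.25 m and angle between barrel_amber's own z axis and vertical between 0.37 and 0.68 rad and angle between the y axis of barrel_amber and the y axis of stand, either way round below 0.25 rad and x of nozzle in the frame of stand above -0.02 m).
At the end, for the whole second after the job is handed in: The amber barrel is home in the fork, let go, at rest: its origin straight above the stand's origin within 2.5 mm (3.5 short of home), 172 to 210 mm up, leaning 30 degrees (within 0.08 rad), nozzle away from the robot, flange within 0.2 rad of across; other barrels within 15 mm of their starts (x of barrel_amber in the frame of stand between -0.0035 and 0.0025 m and y of barrel_amber in the frame of stand between -0.0025 and 0.0025 m and z of barrel_amber in the frame of stand between 0.172 and 0.21 m and angle between barrel_amber's own z axis and vertical between 0.4436 and 0.6036 rad and angle between the y axis of barrel_amber and the y axis of stand, either way round below 0.2 rad and x of nozzle in the frame of stand between 0.048 and 0.068 m and linear speed of barrel_amber below 0.01 m/s and distance of each of barrel_clear, barrel_black from where it was at the start of the episode below 0.015 m); the robot touches nothing.
It fails at once if the barrel is forced against the stand with more than 100 N (contact force between barrel_amber and stand above 100 N).
It fails at once if one of the other barrels is moved by more than 15 mm (distance of any of barrel_clear, barrel_black from where it was at the start of the episode above 0.015 m).
It fails at once if something else on the bench (plugs, snips, flask, mug) is moved by more than 20 mm (distance of any of plug_a, plug_b, plug_c, snips, flask, cup from where it was at the start of the episode above 0.02 m).
It also fails if it takes over 48 s, if anything falls off the work surface, if the arm or the gripper's body presses on something with over 40 N, if the wrist force passes 120 N, or if a joint passes its speed limit or range.

## Robot

A 7-joint arm with a two-finger parallel gripper is mounted at the origin on the work surface. World frame = base frame: x ahead of the robot, y to its left, z up, the work surface at z = 0. Lengths are in m, angles in rad, forces in N, time in s.
With the tool pointing down it reaches from about 0.35 to 0.9 m from the base axis. Payload 19.9 kg.
Tool frame: the origin (TCP) lies on the front face of the gripper's body, between the roots of the fingers; the fingertips stand 73 mm ahead of it and the grasp point (between the pads) lies 54 mm ahead of it; z points along the fingers, y is the line along which they close (so a half turn about z gives the same grasp; the last joint's range is limited). The gripper opens to 85 mm and grips with 20 to 120 N. Pads are 22 mm wide; open, the fingers measure 114 mm over their backs; the gripper's body (76 mm by 85 mm) begins 54 mm behind the grasp point. The pads swing forward as they close: fully open they stand 13 mm farther back than shut.
Start: joints at [-1.248, 0.417, -0.01, 1.614, 0.005, 1.111, -0.053], TCP at [0.222, 0.584, 0.304] pointing down, gripper open.
Joint ranges: [-2.81, 2.81], [-0.39, 2.02], [-1.27, 1.25], [0.06, 2.57], [-1.19, 4.33], [0.19, 2], [-2.82, 2.82]. Speed limits (rad/s): [1.89, 1.89, 2.39, 2.39, 3.01, 3.01, 3.01].

## Interface

Orientations are given as a unit quaternion [x, y, z, w].
In Python, from plant import manip, get_image, calibration gives the robot as it stands.
- The arm moves only by the shell command python3 -m jog 'ROWS' [FORCE]. ROWS is text: rows parted by semicolons, each of 7 numbers parted by spaces: the shift along the tool's x, y, z in units of 40 mm (1.0 is 40 mm), then the turn, a rotation vector about the tool's x, y, z in degrees, then the finger opening in mm, from 0 to 85.4. A call has 1 to 20 rows; each row is the pose to reach, as a shift and turn from the pose commanded when the call began, along the tool's axes at that moment; what a row does not reach only later rows make up. A row lasts 1/12 s, in which the tool goes at most 41.7 mm and 7.16 degrees, less where a joint would pass 70% of its speed; a pose out of reach is approached as far as the arm can. A call with a gripper value outside its range is refused whole. The fingers move at their own pace and stop on an object; FORCE is the grip in N (left out, the last holds). Time passes only in rows, so rows that repeat a pose let the fingers close. It gives the time, the measured TCP pose, the force, the opening and the grip force at its end, in the units of the state.
- manip.observe(): the state, without advancing time (a new reading comes with each control period).
- get_image(name): name is "scene" or "top" or "wrist"; returns (picture, depth): 384x512x3 uint8, red, green, blue; 384x512 float32, m along the optical axis (not along the pixel's ray), 0 where there is no reading.
- calibration(name): a dict with "intrinsics" (3x3 intrinsics, pixels), "D" ([k1, k2, p1, p2, k3] as OpenCV has them; the pictures are not rectified), "world_to_cam" (4x4, takes a point from world to camera coordinates); the wrist camera has in their place "T_tool_cam" (4x4, takes a point from camera to tool coordinates, whose origin is the TCP and whose axes are the flange's). Camera axes: x right, y down, z forward; pixel columns grow to the right and rows downward; lengths in m; the calibration is good to about 2 mm. A picture is of the moment at which its call begins: read the wrist's pose just before it. calibration takes no time and is no camera call.
- manip.hand_in(): hands the job in; it is judged then, once.
The state is a dict: "clock": time; "q": joint angles; "dq": joint speeds; "effort": joint torques, N m; "eef_pos": TCP position; "ee_rot": TCP orientation; "contact_force": force on the tool from outside, world axes, zero at the start; "wrist_torque": the same for the moment, N m; "gripper_width": finger opening in m; "grip_force": force on a finger pad.
Only numpy, scipy, OpenCV 4.12 (cv2) and the standard library are available. Lean on these libraries where they do the work, as an engineer would, in place of code of your own. Each camera call takes 0.05 s, during which the arm holds its last target. There are 200 camera calls.

## Working session

There is one attempt and no reset: what is moved stays moved. The work goes in short steps, Python scripts to look and compute and a shell command to move; the robot and the scene stay as the last step left them, time stands still between calls to the robot, and variables do not carry over. Pictures are saved under pics/ and viewed, at most 10 in all, crops included, and the job is handed in when it is done.

```bash
ls; mkdir -p pics; cat > h.py <<'E'
import numpy as np, cv2
from scipy.spatial.transform import Rotation as R
from plant import manip, get_image, calibration
def cloud(name, depth, pose=None):
    """world point for every pixel"""
    c=calibration(name); K=np.array(c["intrinsics"]); D=np.array(c["D"])
    h,w=depth.shape
    uv=np.stack(np.meshgrid(np.arange(w),np.arange(h)),-1).reshape(-1,1,2).astype(np.float64)
    n=cv2.undistortPoints(uv,K,D).reshape(h,w,2)
    P=np.concatenate([n,np.ones((h,w,1))],-1)*depth[...,None]
    if name=="wrist":
        T=pose@np.array(c["T_tool_cam"])
    else: T=np.linalg.inv(np.array(c["world_to_cam"]))
    return P@T[:3,:3].T+T[:3,3]
def tool():
    s=manip.observe(); T=np.eye(4); T[:3,:3]=R.from_quat(s["ee_rot"]).as_matrix(); T[:3,3]=s["eef_pos"]; return T
E
python3 - <<'E'
from h import *
s=manip.observe(); print(s)
ims=[]
for n in("scene","top"):
    im,d=get_image(n); np.savez(n,im=im,d=d,P=cloud(n,d)); cv2.imwrite(f"pics/{n}.png",im[...,::-1])
    print(n,np.linalg.inv(np.array(calibration(n)["world_to_cam"]))[:3,3], (d>0).mean())
E
```

```text
pics
{'clock': 0.0, 'q': array([-1.24850859,  0.41797451, -0.0102951 ,  1.61416954,  0.00470953,
        1.11070665, -0.05299198]), 'dq': array([ 4.05132989e-04,  1.02318288e-03,  6.69457537e-04, -5.14357557e-04,
       -9.58742052e-06, -6.61784411e-05,  5.87281144e-04]), 'effort': array([-1.14503466e-03, -8.64440846e+01,  6.78508803e-01, -4.34902418e+01,
        1.91382092e-02,  7.45997851e-03,  3.19698972e-05]), 'eef_pos': array([0.22230315, 0.58385174, 0.30326187]), 'ee_rot': array([ 1.80885966e-01,  9.83503882e-01, -6.14373597e-04, -6.02765701e-05]), 'contact_force': array([ 0.08382607, -1.22088414,  0.5268712 ]), 'wrist_torque': array([-0.00885751, -0.01684264, -0.02389127]), 'grip_force': 0.0, 'gripper_width': 0.0855092411451119}
scene [1.18828268 0.00381682 0.74184412] 0.9959309895833334
top [0.40969227 0.08849179 1.39155859] 0.9959767659505209
```

View pics/scene.png

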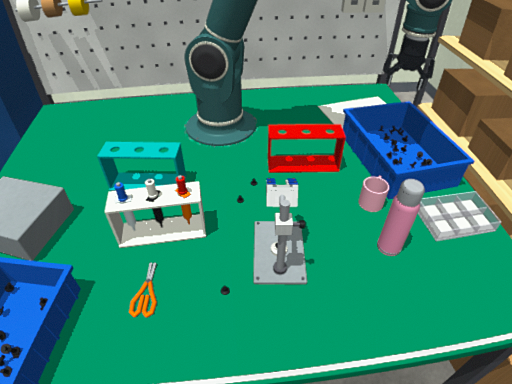

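View pics/top.png

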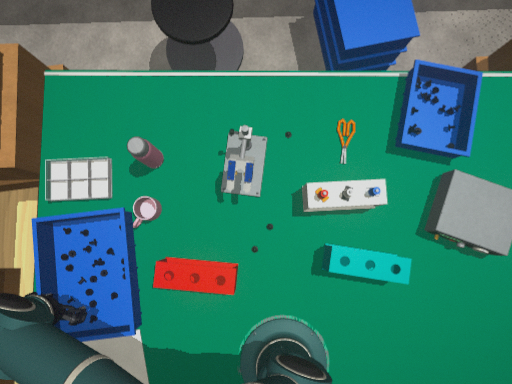

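The white rack is at top-view (345,195), with the amber barrel's red cap at (322,193). The stand is at (245,165), with its blue lips at (231,170) and (248,172). Next I'll measure these.

```bash
python3 - <<'E'
from h import *
z=np.load("top.npz"); im,d,P=z["im"],z["d"],z["P"]
hsv=cv2.cvtColor(im,cv2.COLOR_RGB2HSV).astype(int); H,S,V=hsv[...,0],hsv[...,1],hsv[...,2]
def roi(x0,x1,y0,y1):
    m=np.zeros(d.shape,bool); m[y0:y1,x0:x1]=1; return m
Z=P[...,2]
# rack top
m=roi(295,395,170,220)&(abs(Z-.135)<.008)&(S<60)
r=cv2.minAreaRect(P[m][:,:2].astype(np.float32)); print("rack top",m.sum(),r,np.median(Z[m]))
red=roi(310,335,180,205)&((H<8)|(H>172))&(S>120)
print("red",red.sum(),P[red].min(0),P[red].max(0), np.median(P[red],0))
t=red&(Z>.17); print("cap hi",t.sum(),P[t].mean(0))
amb=roi(305,340,175,210)&(H>=8)&(H<28)&(S>100); print("amb",amb.sum())
if amb.sum()>4: print(cv2.minAreaRect(P[amb][:,:2].astype(np.float32)),np.median(Z[amb]))
# stand base
m=roi(215,275,125,205)&(abs(Z-.012)<.005)&(S<80)
r=cv2.minAreaRect(P[m][:,:2].astype(np.float32)); print("base",m.sum(),r); print(cv2.boxPoints(r))
bl=roi(215,275,125,205)&(H>100)&(H<130)&(S>120)
n,l,st,c=cv2.connectedComponentsWithStats(bl.astype(np.uint8))
for i in range(1,n):
    if st[i,4]>20:
        q=P[l==i]; print("blue",st[i],cv2.minAreaRect(q[:,:2].astype(np.float32)),q.min(0),q.max(0),q.mean(0))
m=roi(215,275,120,205)&(Z>.2)&(Z<.3)
crop=im[115:215,210:400]; cv2.imwrite("pics/crop1.png",cv2.resize(crop,None,fx=4,fy=4,interpolation=cv2.INTER_CUBIC)[...,::-1])
E
```

```text
rack top 1683 ((0.5229098200798035, -0.18399982154369354), (0.07518173009157181, 0.23489020764827728), 3.050677537918091) 0.13447607972437114
red 43 [ 0.50831574 -0.12643439  0.13649812] [ 0.52990459 -0.09763166  0.1853903 ] [ 0.51729354 -0.10448021  0.18132123]
cap hi 35 [ 0.51879056 -0.10791545  0.18135655]
amb 57
((0.5198060870170593, -0.10917657613754272), (0.0403926856815815, 0.023437384516000748), 37.913631439208984) 0.13932336892719088
base 1297 ((0.6304869055747986, 0.12470162659883499), (0.1289282739162445, 0.1992686539888382), 82.8637466430664)
[[0.523616   0.07311437]
 [0.7213411  0.04835935]
 [0.7373578  0.17628889]
 [0.53963274 0.2010439 ]]
blue [227 161   8  19 118] ((0.5836183428764343, 0.15563376247882843), (0.018690064549446106, 0.048384133726358414), 81.63392639160156) [0.5587254  0.14613784 0.18762786] [0.60668055 0.16691733 0.22039512] [0.58288229 0.15542951 0.20414719]
blue [245 163   8  19 117] ((0.5772632956504822, 0.1058572381734848), (0.01873038336634636, 0.0481833890080452), 82.9446792602539) [0.55266919 0.09576157 0.18639057] [0.60135725 0.11579502 0.21988858] [0.57675518 0.10598455 0.20379544]
```

View pics/crop1.png

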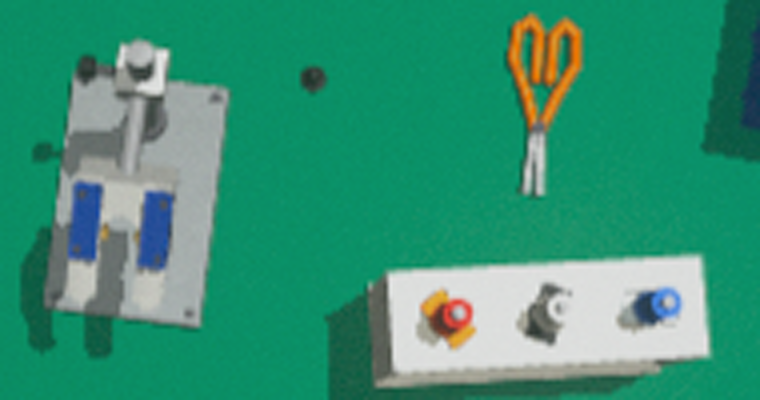

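The crop shows the fork, with its lips at crop (85,220) and (155,230), opening toward the robot. The amber flange in the rack at (447,318) runs diagonally, from upper left to lower right. The stand measures (0.577, 0.131) with yaw -7.1° and fork home height about 0.190. The amber barrel is at (0.519, -0.109), which agrees with its rack hole. Next is a look from the wrist.

```bash
cat >> h.py <<'E'
def rel(pos, Rm, T=None):
    """shift (40 mm units) and turn (deg) from the present tool pose to a target"""
    T=tool() if T is None else T
    print("shift",np.round(T[:3,:3].T@(np.array(pos)-T[:3,3])/.04,3),"turn",np.round(R.from_matrix(T[:3,:3].T@Rm).as_rotvec(degrees=True),2))
def down(az):
    """tool straight down, tool y at azimuth az deg"""
    a=np.radians(az); y=np.array([np.cos(a),np.sin(a),0]); zz=np.array([0,0,-1.]); return np.stack([np.cross(y,zz),y,zz],1)
E
python3 - <<'E'
from h import *
print(np.round(np.array(calibration("wrist")["T_tool_cam"]),3), np.array(calibration("wrist")["intrinsics"])[0,0])
rel([.49,-.08,.33],down(38)); rel([.3,.3,.33],down(60))
E
```

```text
[[ 0.    -0.948 -0.319  0.082]
 [ 1.    -0.     0.001  0.001]
 [-0.001 -0.319  0.948 -0.068]
 [ 0.     0.     0.     1.   ]] 264.89268606470375
shift [-12.16  -13.13   -0.651] turn [-6.000e-02  2.000e-02  3.116e+01]
shift [-4.34  -5.942 -0.66 ] turn [-0.06  0.01  9.16]
```

```bash
python3 - <<'E'
from h import *
rel([.519,-.108,.33],down(38))
E
python3 -m jog '-6 -6 -0.65 0 0 10 85; -12.44 -13.78 -0.65 0 0 31.2 85; -12.44 -13.78 -0.65 0 0 31.2 85; -12.44 -13.78 -0.65 0 0 31.2 85; -12.44 -13.78 -0.65 0 0 31.2 85; -12.44 -13.78 -0.65 0 0 31.2 85; -12.44 -13.78 -0.65 0 0 31.2 85; -12.44 -13.78 -0.65 0 0 31.2 85; -12.44 -13.78 -0.65 0 0 31.2 85; -12.44 -13.78 -0.65 0 0 31.2 85; -12.44 -13.78 -0.65 0 0 31.2 85; -12.44 -13.78 -0.65 0 0 31.2 85; -12.44 -13.78 -0.65 0 0 31.2 85; -12.44 -13.78 -0.65 0 0 31.2 85; -12.44 -13.78 -0.65 0 0 31.2 85; -12.44 -13.78 -0.65 0 0 31.2 85; -12.44 -13.78 -0.65 0 0 31.2 85; -12.44 -13.78 -0.65 0 0 31.2 85; -12.44 -13.78 -0.65 0 0 31.2 85; -12.44 -13.78 -0.65 0 0 31.2 85'
python3 - <<'E'
from h import *
rel([.519,-.108,.33],down(38))
E
```

```text
shift [-13.086 -13.527  -0.651] turn [-6.000e-02  2.000e-02  3.116e+01]
clock: 1.77
eef_pos: [0.4912, -0.1098, 0.3295]
ee_rot: [0.44, 0.898, -0.001, -0.0]
contact_force: [0.1, 0.4, -0.4]
gripper_width: 0.0846
grip_force: 0.0
shift [-0.39   0.576 -0.012] turn [-0.08  0.02 -0.23]
```

```bash
python3 -m jog '-0.39 0.58 0 0 0 0 50;-0.39 0.58 0 0 0 0 50;-0.39 0.58 0 0 0 0 50;-0.39 0.58 0 0 0 0 50' >/dev/null
cat > w.py <<'E'
from h import *
import sys
T=tool(); im,d=get_image("wrist"); P=cloud("wrist",d,T); np.savez(sys.argv[1],im=im,d=d,P=P,T=T)
cv2.imwrite(f"pics/{sys.argv[1]}.png",im[...,::-1])
E
python3 w.py w1; python3 - <<'E'
from h import *
z=np.load("w1.npz"); im,P,T=z["im"],z["P"],z["T"]; print(T[:3,3])
hsv=cv2.cvtColor(im,cv2.COLOR_RGB2HSV).astype(int); H,S,V=hsv[...,0],hsv[...,1],hsv[...,2]; Z=P[...,2]
near=np.hypot(P[...,0]-.519,P[...,1]+.108)<.03
red=near&((H<8)|(H>172))&(S>120); amb=near&(H>=8)&(H<28)&(S>100)&(abs(Z-.139)<.004)
top=red&(Z>.178); print("cap top",top.sum(),P[top].min(0),P[top].max(0),P[top].mean(0))
print(amb.sum(),cv2.minAreaRect(P[amb][:,:2].astype(np.float32)),np.median(Z[amb]))
E
```

```text
[ 0.51875781 -0.10524862  0.32962077]
cap top 582 [ 0.48907724 -0.12609969  0.17818354] [ 0.54493609 -0.07826287  0.35350054] [ 0.51581039 -0.10287174  0.23780946]
390 ((0.5196291208267212, -0.10626700520515442), (0.041797105222940445, 0.023043762892484665), 37.64610290527344) 0.13752083584708638
```

View pics/w1.png

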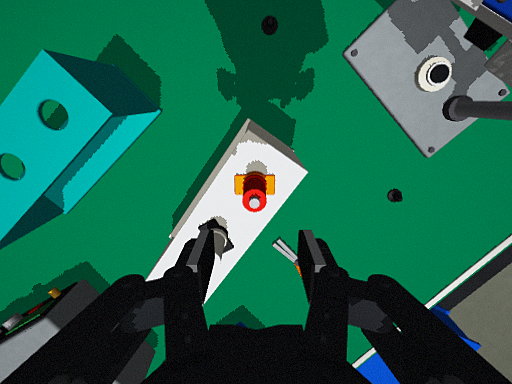

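```bash
python3 - <<'E'
from h import *
z=np.load("w1.npz"); im,P,T=z["im"],z["P"],z["T"]
hsv=cv2.cvtColor(im,cv2.COLOR_RGB2HSV).astype(int); H,S,V=hsv[...,0],hsv[...,1],hsv[...,2]; Z=P[...,2]
near=np.hypot(P[...,0]-.519,P[...,1]+.108)<.03
red=near&((H<8)|(H>172))&(S>120)&(Z<.2)
top=red&(abs(Z-.183)<.003); print(top.sum(),np.median(Z[top]),cv2.minEnclosingCircle(P[top][:,:2].astype(np.float32)))
amb=near&(H>=8)&(H<28)&(S>100)&(abs(Z-.139)<.004)
c,s=np.cos(np.radians(37.65)),np.sin(np.radians(37.65))
u=P[amb][:,:2]@np.array([c,s]); v=P[amb][:,:2]@np.array([-s,c]); print(u.min(),u.max(),v.min(),v.max())
for xy in ([.5195,-.108],): print(np.dot(xy,[c,s]),np.dot(xy,[-s,c]))
E
```

```text
327 0.1815563374094965 ((0.5203670263290405, -0.10700808465480804), 0.010896861553192139)
0.3256099680732871 0.36740602896112795 -0.4130688162286118 -0.3900239665171433
0.3453473800276394 -0.4028392199228436
```

The wrist picture shows the red cap at (254,195) on the amber flange at (254,184), with the fingers at (205,250) and (310,250) placed symmetrically about it. The barrel axis is at (0.5204, -0.1072) and the flange azimuth is 37.6°.

```bash
python3 - <<'E'
from h import *
rel([.5204,-.1072,.223],down(37.65))
E
```

```text
shift [-0.062  0.009  2.67 ] turn [-0.01 -0.03  0.35]
```

```bash
python3 -m jog '-0.06 0.01 0.5 0 0 0.35 50;-0.06 0.01 1.0 0 0 0.35 50;-0.06 0.01 1.5 0 0 0.35 50;-0.06 0.01 2 0 0 0.35 50;-0.06 0.01 2.4 0 0 0.35 50;-0.06 0.01 2.67 0 0 0.35 50;-0.06 0.01 2.67 0 0 0.35 50;-0.06 0.01 2.67 0 0 0.35 15;-0.06 0.01 2.67 0 0 0.35 15;-0.06 0.01 2.67 0 0 0.35 15;-0.06 0.01 2.67 0 0 0.35 15;-0.06 0.01 2.67 0 0 0.35 15;-0.06 0.01 2.67 0 0 0.35 15;-0.06 0.01 2.67 0 0 0.35 15;-0.06 0.01 2.67 0 0 0.35 15;-0.06 0.01 2.67 0 0 0.35 15' 70
```

```text
clock: 3.48
eef_pos: [0.5214, -0.1078, 0.2244]
ee_rot: [0.441, 0.897, 0.001, 0.001]
contact_force: [-0.7, 0.4, 4.9]
gripper_width: 0.0199
grip_force: 68.2
```

```bash
cat >> h.py <<'E'
H0=.190; SO=np.array([.5768,.1312]); YAW=-7.1; G=.0894
def fork(X,Z,h=H0,Y=0,so=SO):
    Rs=R.from_euler('z',YAW,degrees=True).as_matrix()
    Rf=Rs@R.from_euler('y',-30,degrees=True).as_matrix()
    Rt=Rf@np.diag([-1,1,-1.])
    o=np.array([*so,h])+Rf@np.array([X,Y,Z])
    return o+Rf[:,2]*G, Rt
E
python3 -m jog '0 0 -0.4 0 0 0 15;0 0 -1 0 0 0 15;0 0 -1.7 0 0 0 15;0 0 -2.5 0 0 0 15;0 0 -3.3 0 0 0 15;0 0 -3.6 0 0 0 15;0 0 -3.6 0 0 0 15;0 0 -3.6 0 0 0 15;0 0 -3.6 0 0 0 15' 70
python3 - <<'E'
from h import *
print(fork(0,0)[0],fork(-.105,.02)[0]); rel(*fork(-.105,.04)); rel(*fork(-.08,.004))
E
```

```text
clock: 4.23
eef_pos: [0.5206, -0.1076, 0.3663]
ee_rot: [0.441, 0.897, -0.0, -0.0]
contact_force: [-0.2, 0.2, -1.2]
gripper_width: 0.02
grip_force: 68.5
[0.53244276 0.13672499 0.26742267] [0.43228405 0.14920041 0.23224318]
shift [6.607 1.993 2.923] turn [-11.87 -28.46 -44.22]
shift [5.909 2.698 3.389] turn [-11.87 -28.46 -44.22]
```

```bash
python3 - <<'E'
from h import *
rel(*fork(-.14,.06)); rel(*fork(-.085,.006))
E
```

```text
shift [7.316 1.277 2.928] turn [-11.87 -28.46 -44.22]
shift [6.003 2.603 3.408] turn [-11.87 -28.46 -44.22]
```

```bash
python3 -m jog '0.8 0.15 0 0 0 0 15;1.7 0.3 0 -1 -3 -5 15;2.6 0.5 0.2 -2.5 -6 -10 15;3.5 0.6 0.5 -4 -10 -15 15;4.4 0.8 1 -5.5 -13 -20 15;5.3 1 1.5 -7 -17 -26 15;6.2 1.1 2 -8.5 -20.5 -32 15;7 1.25 2.6 -10 -24 -38 15;7.32 1.28 2.93 -11.87 -28.46 -44.22 15;7.32 1.28 2.93 -11.87 -28.46 -44.22 15;7.32 1.28 2.93 -11.87 -28.46 -44.22 15;7.32 1.28 2.93 -11.87 -28.46 -44.22 15;7 1.6 3.1 -11.87 -28.46 -44.22 15;6.6 2 3.25 -11.87 -28.46 -44.22 15;6.2 2.4 3.35 -11.87 -28.46 -44.22 15;6 2.6 3.41 -11.87 -28.46 -44.22 15;6 2.6 3.41 -11.87 -28.46 -44.22 15;6 2.6 3.41 -11.87 -28.46 -44.22 15;6 2.6 3.41 -11.87 -28.46 -44.22 15;6 2.6 3.41 -11.87 -28.46 -44.22 15' 70
python3 w.py w2; python3 - <<'E'
from h import *
rel(*fork(-.085,.006))
s=manip.observe(); im,d=get_image("scene"); np.savez("s2",im=im,d=d,P=cloud("scene",d))
print(s["contact_force"])
a=cv2.resize(im[120:300,200:400],None,fx=3.3,fy=3.3,interpolation=cv2.INTER_CUBIC); cv2.imwrite("pics/s2.png",a[...,::-1])
E
```

```text
clock: 5.9
eef_pos: [0.4566, 0.1458, 0.2309]
ee_rot: [0.06, 0.964, -0.016, 0.259]
contact_force: [-0.1, -0.2, -0.5]
gripper_width: 0.02
grip_force: 68.6
shift [0.015 0.007 0.016] turn [ 0.02  0.06 -0.02]
[-0.54152486 -0.20363265 -1.0416987 ]
```

View pics/w2.png

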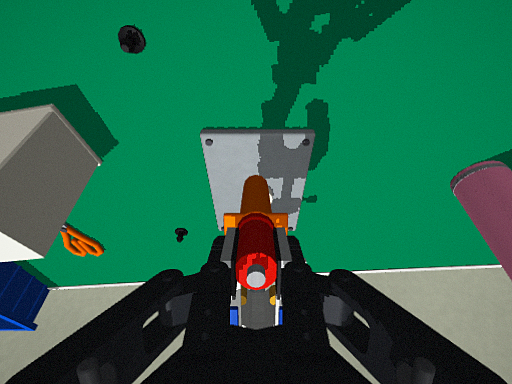

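View pics/s2.png

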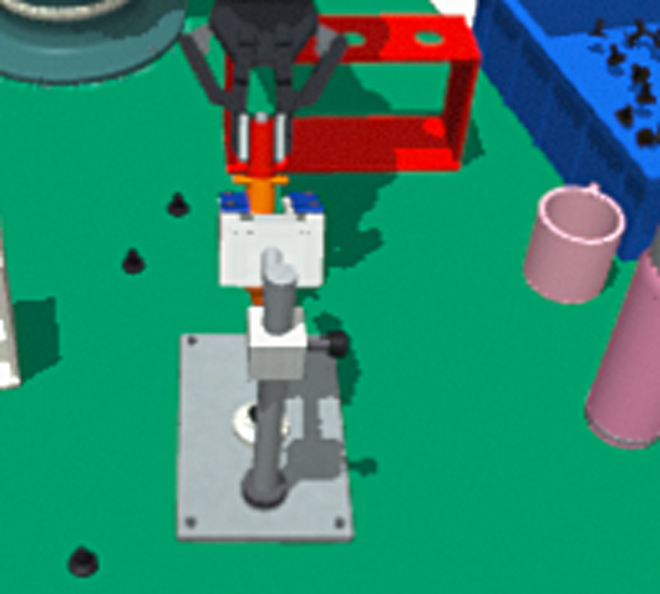

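The wrist view shows the amber flange at (256,218) squarely across. Behind the cap are the rollers at (243,299) and (273,299) and the lips at (234,316) and (281,316), centred on the barrel. The scene crop shows the barrel in front of the mouth at (262,190). Next I'll measure the flange and lips in the same camera.

```bash
python3 - <<'E'
from h import *
Rf=fork(0,0)[1]@np.diag([-1,1,-1.]); O=np.array([*SO,H0])
for n in("w2","s2","top"):
    z=np.load(n+".npz"); im,P=z["im"],z["P"]
    F=(P-O)@Rf*1000
    hsv=cv2.cvtColor(im,cv2.COLOR_RGB2HSV).astype(int); H,S,V=hsv[...,0],hsv[...,1],hsv[...,2]
    a=(H>=8)&(H<28)&(S>120)&(abs(F[...,1])<30)&(abs(F[...,0]+85)<20)&(abs(F[...,2]-8)<7)&(n!="top")
    if a.sum(): 
        q=F[a]; print(n,"flange",a.sum(),np.percentile(q,[1,50,99],0).round(1).tolist(), "slope", np.polyfit(q[:,1],q[:,2],1).round(3))
        print(cv2.minAreaRect(q[:,:2].astype(np.float32)))
    b=(H>100)&(H<130)&(S>120)&(abs(F[...,2]-10)<12)&(abs(F[...,0])<50)
    for sgn in(-1,1):
        q=F[b&(F[...,1]*sgn>0)&(abs(F[...,1])<40)]
        if len(q)>5: print(n,"lip",sgn,len(q),np.percentile(q,[2,50,98],0).round(1).tolist())
    p=(S<50)&(V>100)&(abs(F[...,2])<15)&(abs(F[...,1])<36)&(F[...,0]>-57)&(F[...,0]<-22)
    q=F[p]; 
    if len(q)>5: print(n,"prong",len(q),np.percentile(q,[2,25,50,75,98],0).round(1).tolist())
E
```

```text
w2 flange 616 [[-98.0, -19.7, 1.5], [-93.4, 0.0, 8.9], [-82.0, 21.6, 10.4]] slope [1.000e-03 8.604e+00]
((-89.6168212890625, 0.8062248229980469), (18.111474990844727, 41.860145568847656), 0.41447028517723083)
w2 lip -1 142 [[-21.2, -18.0, 6.8], [-15.3, -15.1, 9.1], [-6.8, -12.7, 10.4]]
w2 lip 1 50 [[-20.9, 18.1, 7.1], [-15.2, 18.9, 9.1], [-7.5, 19.8, 10.0]]
w2 prong 65 [[-34.9, -14.0, -2.5], [-31.1, -13.1, -1.6], [-28.3, -12.3, -1.2], [-25.6, -11.5, -0.8], [-22.4, -10.8, 0.0]]
s2 flange 56 [[-86.3, -20.3, 1.3], [-73.7, -1.1, 7.2], [-69.7, 18.4, 11.0]] slope [0.01  7.131]
((-77.98977661132812, -0.7867069244384766), (38.806175231933594, 16.880037307739258), 88.1169662475586)
s2 lip -1 43 [[-14.4, -32.9, 5.7], [22.0, -23.4, 10.1], [39.2, -16.0, 10.8]]
s2 lip 1 46 [[-14.8, 16.9, 6.4], [20.1, 24.9, 10.0], [39.2, 35.2, 11.0]]
s2 prong 6 [[-45.2, 14.9, -4.3], [-41.5, 15.1, -1.5], [-30.9, 15.7, -0.4], [-28.7, 17.3, -0.3], [-27.0, 18.6, -0.1]]
top lip -1 117 [[-17.1, -34.2, 5.9], [9.9, -24.8, 10.5], [36.3, -16.3, 14.2]]
top lip 1 118 [[-16.6, 16.2, 6.8], [10.2, 24.5, 10.6], [36.4, 34.4, 14.7]]
top prong 141 [[-54.8, -33.7, -4.7], [-48.5, -23.8, -1.6], [-39.9, -13.0, -0.1], [-33.2, 24.3, 1.3], [-25.4, 33.8, 4.1]]
```

Fork height 0.190 is confirmed: lip tops and prongs agree within 1 mm. Both cameras put the fork about 1.8 mm in +Y relative to the barrel, so I'll correct that and move over the prongs.

```bash
python3 -m jog '-0.1 0.045 0 0 0 0 15;-0.3 0.045 0 0 0 0 15;-0.5 0.045 0 0 0 0 15;-0.7 0.045 0 0 0 0 15;-0.9 0.045 0 0 0 0 15;-1.1 0.045 0 0 0 0 15;-1.2 0.045 0 0 0 0 15;-1.2 0.045 0.04 0 0 0 15;-1.2 0.045 0.08 0 0 0 15;-1.2 0.045 0.08 0 0 0 15;-1.2 0.045 0.08 0 0 0 15' 70; cat > st.py <<'E'
from h import *
s=manip.observe(); Rf=fork(0,0)[1]@np.diag([-1,1,-1.]); T=tool()
o=T[:3,3]+T[:3,2]*G
print("fork-frame origin mm",((o-[*SO,H0])@Rf*1000).round(2),"force XYZ",(s["contact_force"]@Rf).round(2),"torq",(np.array(s["wrist_torque"])@Rf).round(3),"w",round(s["gripper_width"],4),s["clock"])
E
python3 st.py
```

```text
clock: 6.92
eef_pos: [0.4996, 0.1423, 0.2516]
ee_rot: [0.06, 0.964, -0.016, 0.258]
contact_force: [0.4, -0.8, -1.1]
gripper_width: 0.0203
grip_force: 68.6
fork-frame origin mm [-36.74   1.46   2.95] force XYZ [-0.1  -0.78 -1.2 ] torq [-0.013  0.689 -0.035] w 0.0203 6.9167
```

```bash
python3 -m jog '0 0 0.025 0 0 0 15;0 0 0.025 0 0 0 15' >/dev/null; python3 st.py; python3 -m jog '0 0 0.025 0 0 0 15;0 0 0.025 0 0 0 15' >/dev/null; python3 st.py; python3 -m jog '0 0 0.025 0 0 0 15;0 0 0.025 0 0 0 15'>/dev/null; python3 st.py
```

```text
fork-frame origin mm [-36.39   1.53   1.99] force XYZ [ 0.58  0.17 -0.45] torq [ 0.006  0.646 -0.035] w 0.0204 7.0833
fork-frame origin mm [-36.27   1.46   0.97] force XYZ [-0.24  0.22 -0.7 ] torq [0.072 0.638 0.016] w 0.0202 7.25
fork-frame origin mm [-36.09   1.47   0.19] force XYZ [-2.02 -1.47  7.09] torq [-0.212  0.938  0.033] w 0.0202 7.4167
```

```bash
python3 -m jog '0 0 -0.03 0 0 0 15;0 0 -0.03 0 0 0 15;-0.1 0 -0.03 0 0 0 15;-0.2 0 -0.03 0 0 0 15;-0.2 0 -0.03 0 0 0 15' >/dev/null; python3 st.py; python3 -m jog '-0.1 0 0 0 0 0 15;-0.2 0 0 0 0 0 15;-0.2 0 0 0 0 0 15' >/dev/null; python3 st.py
```

```text
fork-frame origin mm [-27.07   1.53   1.35] force XYZ [-0.18 -0.31 -0.29] torq [ 0.005  0.681 -0.01 ] w 0.0203 7.8333
fork-frame origin mm [-19.17   1.46   1.34] force XYZ [-0.22  0.4  -0.15] torq [0.023 0.622 0.061] w 0.0201 8.0833
```

```bash
for i in 1; do python3 -m jog '-0.1 0 0 0 0 0 15;-0.1 0 0 0 0 0 15' >/dev/null; python3 st.py; python3 -m jog '-0.1 0 0 0 0 0 15;-0.1 0 0 0 0 0 15' >/dev/null; python3 st.py;  python3 -m jog '-0.1 0 0 0 0 0 15;-0.1 0 0 0 0 0 15' >/dev/null; python3 st.py; done
```

```text
fork-frame origin mm [-16.05   1.36   1.23] force XYZ [-4.2   0.01 -0.56] torq [0.186 1.281 0.002] w 0.0201 8.25
fork-frame origin mm [-12.7    1.32   1.13] force XYZ [-5.68  0.61  0.99] torq [0.118 1.926 0.014] w 0.0203 8.4167
fork-frame origin mm [-8.37  1.36  1.19] force XYZ [-2.25 -0.1  -1.33] torq [0.015 1.308 0.043] w 0.0202 8.5833
```

Past the roller peak. On to home, gently.

```bash
python3 -m jog '-0.1 0 0 0 0 0 15;-0.1 0 0 0 0 0 15' >/dev/null; python3 st.py; python3 -m jog '-0.06 0 0 0 0 0 15;-0.06 0 0 0 0 0 15' >/dev/null; python3 st.py;  python3 -m jog '-0.04 0 0 0 0 0 15;-0.04 0 0 0 0 0 15' >/dev/null; python3 st.py
```

```text
fork-frame origin mm [-3.16  1.47  1.34] force XYZ [ 1.94 -0.04 -6.61] torq [-0.009 -0.013 -0.033] w 0.0201 8.75
fork-frame origin mm [-0.53  1.45  1.45] force XYZ [ 3.55 -0.37 -6.17] torq [-0.036 -0.416 -0.017] w 0.0203 8.9167
fork-frame origin mm [0.03 1.46 1.38] force XYZ [-0.82 -1.12 -0.97] torq [-0.046  0.607 -0.03 ] w 0.0205 9.0833
```

```bash
python3 -m jog '-0.02 0 0 0 0 0 15;-0.02 0 0 0 0 0 15' >/dev/null; python3 st.py; python3 -m jog '0 0 0.02 0 0 0 15;0 0 0.02 0 0 0 15' >/dev/null; python3 st.py
```

```text
fork-frame origin mm [0.28 1.47 1.33] force XYZ [-3.35 -0.24  2.44] torq [-0.11   1.43   0.004] w 0.0202 9.25
fork-frame origin mm [0.38 1.48 0.59] force XYZ [-3.39 -0.69  4.5 ] torq [-0.198  1.538  0.057] w 0.0204 9.4167
```

```bash
python3 -m jog '-0.03 0 0.01 0 0 0 15;-0.03 0 0.01 0 0 0 15;-0.03 0 0.01 0 0 0 15' >/dev/null; python3 st.py
```

```text
fork-frame origin mm [0.75 1.45 0.24] force XYZ [-10.31  -1.26  14.24] torq [-0.277  2.88   0.005] w 0.0203 9.6667
```

Stopped dead at home, with contact on the plate and in the cradle. I'll relax the load, open and retreat.

```bash
python3 -m jog '0.02 0 -0.015 0 0 0 15;0.02 0 -0.015 0 0 0 15;0.02 0 -0.015 0 0 0 28;0.02 0 -0.015 0 0 0 50;0.02 0 -0.015 0 0 0 50;0.02 0 -0.015 0 0 0 50;0.02 0 -0.015 0 0 0 50;0.02 0 -0.015 0 0 0 50;0.02 0 -0.2 0 0 0 50;0.02 0 -0.5 0 0 0 50;0.02 0 -1 0 0 0 50;0.02 0 -1.6 0 0 0 50;0.02 0 -2.3 0 0 0 50;0.02 0 -3 0 0 0 50;0.02 0 -3.3 0 0 0 50;0.02 0 -3.3 0 0 0 50;0.02 0 -3.3 0 0 0 50'
python3 st.py; python3 w.py w3; python3 - <<'E'
from h import *
ims=[]
im,d=get_image("top"); np.savez("top3",im=im,d=d,P=cloud("top",d))
Rf=fork(0,0)[1]@np.diag([-1,1,-1.]); O=np.array([*SO,H0])
z=np.load("w3.npz"); F=(z["P"]-O)@Rf*1000; im=z["im"]
hsv=cv2.cvtColor(im,cv2.COLOR_RGB2HSV).astype(int); H,S=hsv[...,0],hsv[...,1]
box=(abs(F[...,0])<40)&(abs(F[...,1])<40)
red=box&((H<8)|(H>172))&(S>120)&(F[...,2]>11)&(F[...,2]<60)
t=red&(F[...,2]>44); print("cap top",t.sum(),cv2.minEnclosingCircle(F[t][:,:2].astype(np.float32)),np.median(F[t],0))
a=box&(H>=8)&(H<28)&(S>120)&(F[...,2]>0)&(F[...,2]<9); q=F[a]; print("flange",len(q),np.percentile(q,[2,50,98],0).round(1).tolist())
b=box&(H>100)&(H<130)&(S>120)
for s in(-1,1): q=F[b&(F[...,1]*s>0)]; print("lip",len(q),np.percentile(q,[2,50,98],0).round(1).tolist())
E
```

```text
clock: 11.08
eef_pos: [0.4676, 0.1463, 0.3829]
ee_rot: [0.06, 0.964, -0.015, 0.259]
contact_force: [0.0, 0.4, -0.6]
gripper_width: 0.05
grip_force: 0.0
fork-frame origin mm [  1.2    1.62 132.78] force XYZ [-0.32  0.38 -0.51] torq [ 0.002  0.511 -0.006] w 0.05 11.0833
cap top 294 ((-0.4590926766395569, 2.6174707412719727), 10.725645065307617) [-2.11530716  2.61425365 47.51341907]
flange 146 [[-12.8, -12.0, 0.7], [-6.6, 2.6, 3.3], [9.2, 17.3, 4.8]]
lip 1649 [[-19.5, -34.4, 8.0], [-9.3, -19.9, 11.2], [34.8, -1.5, 245.3]]
lip 1698 [[-19.5, 1.7, 8.1], [-9.7, 24.2, 159.2], [34.5, 37.2, 245.2]]
```

View pics/w3.png

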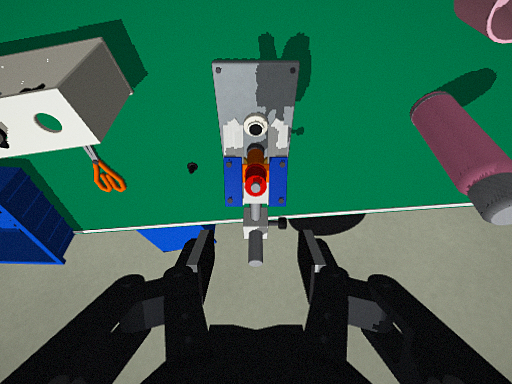

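The last wrist view shows the barrel seated between the blue lips, its cap at (256,185), with the gripper well clear. Its measured pose is within about 1 mm of home and its lean matches, so I'm handing in.

```bash
python3 -c "
from plant import manip
print(manip.hand_in())"
```

```text
the job is handed in; nothing more can be done
None
```

I loaded the amber barrel fully home in the fork, let it go and handed the job in at about 11 s of the 48 s limit; the last wrist view put it within about 1 mm of home, though no verdict came back.

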